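Push a film roll up the loading chute and hold it on its stop

ROBOT

A 6-joint arm with a two-finger parallel gripper is mounted at the origin on the work surface. World frame = base frame: x ahead of the robot, y to its left, z up, the work surface at z = 0. Lengths are in m, angles in rad, forces in N, time in s.
With the tool pointing down it reaches from about 0.325 to 1 m from the base axis. Payload 5.1 kg.
Tool frame: the origin (TCP) lies between the finger pads; the fingertips stand 25 mm ahead of it and the grasp point (between the pads) lies 6 mm ahead of it (ctrl.finger_overhang is the distance from the TCP to the fingertips, in m); z points along the fingers, y is the direction in which the jaws open and shut (so a half turn about z gives the same grasp; the last joint's range is limited). The gripper opens to 85 mm and grips with 20 to 120 N. Pads are 22 mm wide; open, the fingers measure 114 mm over their backs; the gripper's body (76 mm by 85 mm) begins 54 mm behind the grasp point. The pads swing forward as they close: fully open they stand 13 mm farther back than shut.
Start: joints at [-1.357, 0.124, 1.65, -0, 1.367, -0.083], TCP at [0.19, -0.622, 0.256] pointing down, gripper open.
Joint ranges: [-2.61, 2.61], [-1.02, 2.33], [0.03, 2.71], [-1.35, 4.49], [0.32, 2.68], [-2.91, 2.91]. Speed limits (rad/s): [2.57, 2.57, 3.14, 3.14, 3.14, 3.14].

INTERFACE

Orientations are given as a unit quaternion [w, x, y, z].
In Python, from cell import ctrl, kinematics, cams, order gives the robot as it stands. Calls block until the motion is done:
- ctrl.move_ptp(position, orientation): joint-space move of the TCP to a pose.
- ctrl.move_linear(position, frame=None, velocity=0.15, until_force=None): straight line of the TCP; frame=None keeps the orientation; velocity is the mean speed in m/s. With until_force (N) it stops when the force on the tool has changed by that much, and returns True; else False.
- ctrl.movej(angles): joint-space move.
- ctrl.let_go() and ctrl.gripper_close(): open the fingers fully, or close them until they stop; the grip force is fixed at half the most.
- ctrl.wait(seconds).
- kinematics.ik(position, orientation): joint angles nearest the present ones, or None.
- cams.grab_frame(name): name is "side" or "top" or "wrist"; returns a dict with "frame" (384x512x3 uint8, red, green, blue), "fx", "fy", "cx", "cy" (pixels), "cam_to_world" (4x4, takes a point from camera to world coordinates). Camera axes: x right, y down, z forward; pixel columns grow to the right and rows downward; lengths in m; the calibration is good to about 2 mm. A picture is of the moment at which its call begins. There is no depth.
A pose or a line that the arm cannot do raises ctrl.PlanningError and nothing moves.
- order.finish_job(): hands the job in, once; it reports no verdict.
Readings, each from a call of its own:
- ctrl.current_time_s(): time.
- ctrl.current_joint_positions(): joint angles.
- ctrl.current_qd(): joint speeds.
- ctrl.current_effort(): joint torques, N m.
- ctrl.current_position(): TCP position.
- ctrl.current_eef_rot(): TCP orientation.
- ctrl.current_force(): force on the tool from outside, world axes, zero at the start.
- ctrl.current_wrist_torque(): the same for the moment, N m.
- ctrl.current_grip_width(): opening from 0.0 (shut) to 1.0 (fully open).
Only numpy, scipy, OpenCV 4.12 (cv2) and the standard library are available. Lean on these libraries where they do the work, as an engineer would, in place of code of your own. Each camera call takes 0.05 s, during which the arm holds its last target. There are 200 camera calls.

TASK

With the fingertips, push the blue film roll up the sloping chute, without gripping it, lifting it, flinging it or letting it run back down, until it presses lightly on the red sprung stop bar and has pushed it in by about 1 cm. Finish while still holding the roll there with the fingers, so that a colleague can put the spindle in. Leave the bottle, the jar and the timer where they stand.

Things in the scene. Friction and masses are not known exactly. Their poses are not given: they have to be found in the camera images.
- film_roll: Roll of pale blue film on a cardboard core: a cylinder 64 mm in diameter, 150 mm long, 0.25 to 0.6 kg, its film slick (friction about 0.35). Origin at its centre, its y axis along the cylinder's axis, which lies across the chute; its x and z turn as it rolls. It starts at the low end of the chute, resting on the yellow lip.
- chute_bed: Fixed aluminium chute, 310 (x) x 174 mm (y), rising by 7 degrees. Origin on the bed's upper surface at its middle, 27 mm above the table; x points uphill along the bed, y across, z square off the bed. Blue cheeks stand 22 mm above the bed, 166 mm apart. A yellow lip 8 mm high at x = -146 to -140 mm holds the roll at x = -119 mm, z = 32 mm. Place and yaw vary; uphill is mostly to the robot's left.
- stop_stand: Fixed grey gantry, 236 mm wide, 88 mm high, straddling the upper part of the chute on two legs outside the cheeks; carries the red stop bar. Aligned with the chute; its place along it varies. Origin on the table under the middle of the bar's face when the bar is out; x level and uphill, y across, z up.
- stop_face (a point): Middle of the downhill face of the red stop bar, 68 mm above the table; moves with the bar. The bar is 150 mm wide, 40 mm high (48 to 88 mm above the table) and 10 mm thick. The roll touches it when the roll's centre is 32 mm (level distance) short of it.
- stop_bar (a joint): How far the red bar is pushed in, level and uphill, in m: 0 = fully out, as at the start; 0.020 = at its end. A soft spring of 250 N/m returns it (2.5 N at 10 mm, 5 N at the end, rigid beyond that).
- sanitizer: Bystander: white bottle with a blue cap, 56 mm in diameter and 140 mm high, standing loose beside the chute. Origin at the centre of its underside.
- sample_jar: Bystander: amber jar with a green lid, 60 mm in diameter and 85 mm high, standing loose beside the chute. Origin at the centre of its underside.
- timer: Bystander: orange kitchen timer, 60 x 60 x 30 mm, lying loose beside the chute. Origin at the centre of its underside.
There are look-alikes about, which are no part of the job. Of the things like the film_roll, leave any that is orange or purple; of the rest the larger one is meant.

How it is judged:
By the outcome, as a careful person would: the job done as asked, in the order asked, and still so for the second after the job is handed in, while the arm keeps its last pose, push and grip.
It also fails if it takes over 40 s, if anything falls off the work surface, if the arm or the gripper's body presses on something with over 40 N, if the wrist force passes 120 N, or if a joint passes its speed limit or range.

## Working session

There is one attempt and no reset: what is moved stays moved. The work goes in short steps, each a Python script; the robot and the scene stay as the last script left them, time stands still between calls to the robot, and variables do not carry over. Pictures are saved under pics/ and viewed, about 8 in all and at most 12, crops included, and the job is handed in when it is done.

```bash
mkdir -p pics; ls; python3 - <<'E'
from cell import ctrl,cams
import cv2,numpy as np
for n in ("top","side"):
    d=cams.grab_frame(n); cv2.imwrite(f"pics/{n}0.png",d["frame"][:,:,::-1]); np.savez(f"pics/{n}0.npz",**d)
    print(n,d["fx"],d["cx"],d["cy"],np.round(d["cam_to_world"],3).tolist())
print(ctrl.current_time_s(),ctrl.current_eef_rot(),ctrl.finger_overhang)
E
```

```text
pics
top 428.105546511205 265.1268841763356 191.3384044598515 [[0.013, -0.993, 0.115, 0.405], [-1.0, -0.012, 0.009, -0.05], [-0.008, -0.115, -0.993, 1.295], [0.0, 0.0, 0.0, 1.0]]
side 356.88951673899186 256.05944856180463 191.19503594621995 [[-0.801, -0.386, 0.457, 0.144], [-0.598, 0.53, -0.601, 0.477], [-0.01, -0.755, -0.656, 0.641], [0.0, 0.0, 0.0, 1.0]]
0.1 [-9.57213293e-04  9.89009263e-01  1.47850459e-01 -6.29009083e-05] 0.025
```

View pics/top0.png

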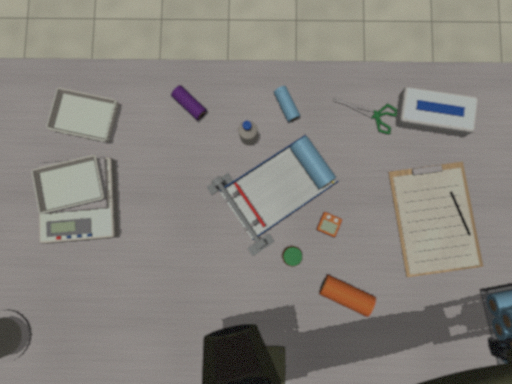

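View pics/side0.png

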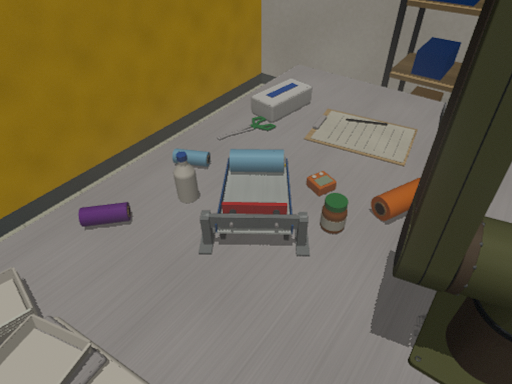

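The top view shows the large pale blue roll at about (313,163), the red bar at (250,205), the bottle at (248,131), the jar at (292,256) and the timer at (329,224). Uphill runs toward +y and −x. Next I'll segment and triangulate.

```bash
cat > h.py <<'E'
import cv2,numpy as np
def load(n): return dict(np.load(f"pics/{n}.npz"))
def blob(d,lo,hi,near):
    hsv=cv2.cvtColor(d["frame"],cv2.COLOR_RGB2HSV); m=cv2.inRange(hsv,lo,hi)
    cs=[c for c in cv2.findContours(m,cv2.RETR_EXTERNAL,cv2.CHAIN_APPROX_NONE)[0] if cv2.contourArea(c)>15]
    return min(cs,key=lambda c:abs(cv2.pointPolygonTest(c,near,True)) if cv2.pointPolygonTest(c,near,True)<0 else 0)
def ray(d,p):
    T=d["cam_to_world"]; v=T[:3,:3]@[(p[0]-d["cx"])/d["fx"],(p[1]-d["cy"])/d["fy"],1]; return T[:3,3],v/np.linalg.norm(v)
def onz(d,p,z):
    o,v=ray(d,p); return o+v*(z-o[2])/v[2]
def tri(d1,p1,d2,p2):
    o1,v1=ray(d1,p1);o2,v2=ray(d2,p2)
    s=np.linalg.lstsq(np.c_[v1,-v2],o2-o1,rcond=None)[0]; a=o1+s[0]*v1;b=o2+s[1]*v2
    return (a+b)/2,np.linalg.norm(a-b)
def proj(d,P):
    T=np.linalg.inv(d["cam_to_world"]); q=T[:3,:3]@np.asarray(P)+T[:3,3]; return np.array([d["fx"]*q[0]/q[2]+d["cx"],d["fy"]*q[1]/q[2]+d["cy"]])
E
python3 - <<'E'
from h import *
t,s=load("top0"),load("side0")
np.set_printoptions(precision=4,suppress=True)
for n,d,ps in(("top",t,[(313,163),(257,213),(240,193)]),("side",s,[(257,160),(255,207),(255,207)])):
    hsv=cv2.cvtColor(d["frame"],cv2.COLOR_RGB2HSV); print(n,[hsv[p[1],p[0]] for p in ps])
B=((90,60,90),(112,200,255)); R=((0,150,80),(8,255,255))
res={}
for n,d,pr,pb in(("top",t,(313,163),(250,205)),("side",s,(257,160),(255,207))):
    for k,c in(("roll",blob(d,*B,pr)),("bar",blob(d,*R,pb))):
        r=cv2.minAreaRect(c); res[n,k]=r; print(n,k,cv2.contourArea(c),r,cv2.boxPoints(r).tolist())
for k in("roll","bar"): print(k,tri(t,res["top",k][0],s,res["side",k][0]))
a=cv2.resize(t["frame"][120:260,200:345],None,fx=4,fy=4,interpolation=cv2.INTER_CUBIC)[:,:,::-1]
b=cv2.resize(s["frame"][140:260,190:320],None,fx=4,fy=4,interpolation=cv2.INTER_CUBIC)[:,:,::-1]
cv2.imwrite("pics/ca.png",a);cv2.imwrite("pics/cb.png",b)
E
```

```text
top [array([ 99,  75, 167], dtype=uint8), array([  1, 114, 139], dtype=uint8), array([  2, 134, 137], dtype=uint8)]
side [array([ 99,  78, 148], dtype=uint8), array([  1, 147, 104], dtype=uint8), array([  1, 147, 104], dtype=uint8)]
top roll 980.5 ((311.2215576171875, 161.01231384277344), (54.520286560058594, 24.553743362426758), 48.179832458496094) [[283.8954162597656, 148.88308715820312], [302.1938781738281, 132.51077270507812], [338.5476989746094, 173.14154052734375], [320.2492370605469, 189.51385498046875]]
top bar 34.5 ((249.37892150878906, 204.5819091796875), (49.087974548339844, 1.9732627868652344), 55.92280578613281) [[234.80947875976562, 184.80535888671875], [236.44390869140625, 183.69970703125], [263.9483642578125, 224.35845947265625], [262.3139343261719, 225.464111328125]]
side roll 1041.5 ((255.54554748535156, 159.81344604492188), (55.113037109375, 20.766326904296875), 1.1934894323349) [[227.77874755859375, 169.62037658691406], [228.21127319335938, 148.8585662841797], [283.3123474121094, 150.0065155029297], [282.87982177734375, 170.76832580566406]]
side bar 406.5 ((253.95884704589844, 207.38722229003906), (64.05945587158203, 10.29157543182373), 0.9877604246139526) [[221.8451690673828, 211.98008728027344], [222.02259826660156, 201.69004821777344], [286.072509765625, 202.7943572998047], [285.89508056640625, 213.0843963623047]]
roll (array([ 0.6405, -0.1737,  0.0474]), np.float64(0.0018103854799901105))
bar (array([0.5081, 0.0065, 0.0748]), np.float64(0.0011554024703695057))
```

View pics/ca.png

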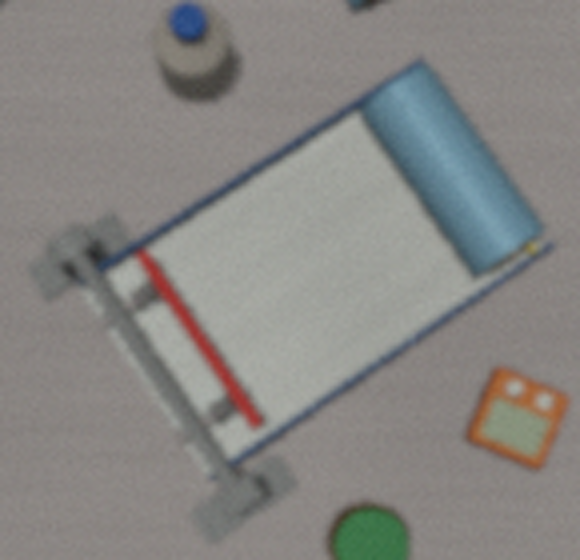

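View pics/cb.png

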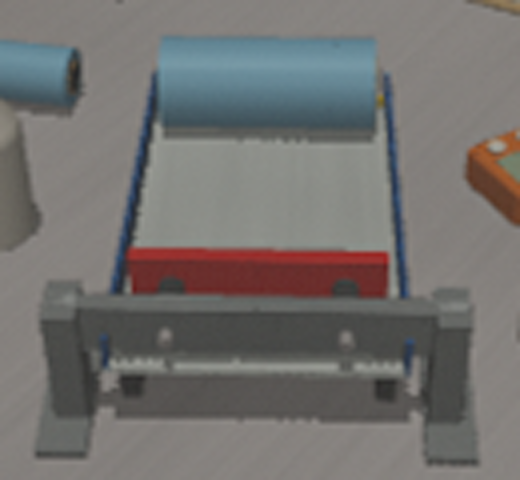

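The crops show the roll square across the chute, the bar's downhill edge running from about (237,182) to (266,224) in the top image, and clear side walls. I'll refine with cleaner masks and cross-check.

```bash
python3 - <<'E'
from h import *
np.set_printoptions(precision=4,suppress=True)
t,s=load("top0"),load("side0")
def mask(d,lo,hi,roi,up=4):
    f=cv2.resize(d["frame"],None,fx=up,fy=up,interpolation=cv2.INTER_CUBIC)
    m=cv2.inRange(cv2.cvtColor(f,cv2.COLOR_RGB2HSV),lo,hi)
    r=np.zeros_like(m);x0,y0,x1,y1=[v*up for v in roi];r[y0:y1,x0:x1]=m[y0:y1,x0:x1]
    return r
def rect(m,k=1):
    m=cv2.morphologyEx(m,cv2.MORPH_OPEN,np.ones((k,k),np.uint8))
    c=max(cv2.findContours(m,cv2.RETR_EXTERNAL,cv2.CHAIN_APPROX_NONE)[0],key=cv2.contourArea)
    b=cv2.minAreaRect(c); return (np.array(b[0])+.5)/4-.5,(cv2.boxPoints(b)+.5)/4-.5
C,B=rect(mask(t,(88,50,70),(112,140,255),(285,128,340,195)),25)
C2,B2=rect(mask(s,(88,50,70),(112,255,255),(222,145,292,178)),25)
print("roll",C,C2,tri(t,C,s,C2))
W=np.array([onz(t,p,.046) for p in B]);e=[W[1]-W[0],W[2]-W[1]]
print("roll sides",[np.linalg.norm(v) for v in e],"angles",[np.degrees(np.arctan2(v[1],v[0])) for v in e],W.mean(0))
C,B=rect(mask(t,(0,90,60),(10,255,255),(228,175,272,235)),3)
W=np.array([onz(t,p,.088) for p in B]);e=[W[1]-W[0],W[2]-W[1]]
print("bar top",B.tolist(),W,[np.linalg.norm(v) for v in e],[np.degrees(np.arctan2(v[1],v[0])) for v in e])
# bar top edge triangulated with side crop corners (by eye)
# side: uphill/back top edge of red ~ crop y 262 ends x130,388; downhill top edge crop y 250
f=lambda x,y,ox,oy:((x+.5)/4-.5+ox,(y+.5)/4-.5+oy)
for p in((130,250),(388,254)): print("side->z.088",onz(s,f(*p,190,140),.088))
# cheeks (z top approx from slope) from the top crop by eye
for p,z in(((105,270),.06),((420,62),.035),((230,465),.06),((550,245),.033)): print("cheek",onz(t,f(*p,200,120),z))
for n,p,h in(("bottle cap",(188,22),.14),("jar lid",(369,545),.085),("timer",(518,418),.03)): print(n,onz(t,f(*p,200,120),h))
E
```

```text
roll [311.7445 161.1068] [255.6657 160.0496] (array([ 0.6409, -0.1753,  0.0454]), np.float64(0.0011683719132695354))
roll sides [np.float64(0.061765169888739514), np.float64(0.15861646928090076)] angles [np.float64(-53.71528294834106), np.float64(-145.1363503990977)] [ 0.6417 -0.1747  0.046 ]
bar top [[232.62881469726562, 183.97535705566406], [236.05642700195312, 181.6365203857422], [265.5699157714844, 224.8890838623047], [262.1423034667969, 227.22792053222656]] [[ 0.5648  0.0542  0.088 ]
 [ 0.5716  0.0446  0.088 ]
 [ 0.4498 -0.041   0.088 ]
 [ 0.4431 -0.0314  0.088 ]] [np.float64(0.01179887731549727), np.float64(0.14886700725506877)] [np.float64(-54.63366760516305), np.float64(-144.9151280811517)]
side->z.088 [0.5694 0.0467 0.088 ]
side->z.088 [ 0.4486 -0.0373  0.088 ]
cheek [0.559  0.0761 0.06  ]
cheek [ 0.7224 -0.1546  0.035 ]
cheek [ 0.4191 -0.0169  0.06  ]
cheek [ 0.5849 -0.2516  0.033 ]
bottle cap [0.7225 0.0145 0.14  ]
jar lid [ 0.3644 -0.1155  0.085 ]
timer [ 0.4565 -0.2277  0.03  ]
```

Measurements agree across the two views: roll centre (0.641,−0.175,0.045), stop face (0.510,0.003), uphill heading 125.2°. Next I'll move behind the roll, fingers spread across the chute, and check.

```bash
cat >> h.py <<'E'
from scipy.spatial.transform import Rotation as Rn
a=np.radians(125.2); u=np.array([np.cos(a),np.sin(a),0]); v=np.array([-np.sin(a),np.cos(a),0])
roll0=np.array([.641,-.1745,.045]); face0=np.array([.510,.003,.068])
up=u+np.array([0,0,np.tan(np.radians(7))])   # per metre of level travel
def quat(sg):
    q=Rn.from_matrix(np.c_[sg*np.cross(v,[0,0,-1]),sg*v,[0,0,-1]]).as_quat(); return q[[3,0,1,2]]
def snap(cams,n,name):
    d=cams.grab_frame(n); cv2.imwrite(f"pics/{name}.png",d["frame"][:,:,::-1]); np.savez(f"pics/{name}.npz",**d); return d
E
python3 - <<'E'
from h import *
from cell import ctrl,kinematics,cams
np.set_printoptions(precision=3,suppress=True)
st=roll0-.065*u; st[2]=.049
end=st+up*(.065-.043+.198)
best=None
for sg in(1,-1):
    q=quat(sg); js=[kinematics.ik(p,q) for p in(st,end)]
    print(sg,js)
    if all(j is not None for j in js):
        c=max(abs(np.array(js)[:,5]))
        if best is None or c<best[0]: best=(c,sg,q)
q=best[2]; print("use",best[1],np.linalg.det(Rn.from_quat(q[[1,2,3,0]]).as_matrix()))
ctrl.move_ptp(st+[0,0,.12],q)
print(ctrl.current_position(),ctrl.current_force(),ctrl.current_grip_width())
ctrl.move_linear(st,velocity=.08,until_force=4)
print(ctrl.current_position(),ctrl.current_force(),ctrl.current_time_s())
d=snap(cams,"side","side1"); snap(cams,"top","top1")
a=cv2.resize(d["frame"][90:230,180:330],None,fx=4,fy=4,interpolation=cv2.INTER_CUBIC)[:,:,::-1];cv2.imwrite("pics/c1.png",a)
E
```

```text
1 [array([-0.399,  0.448,  1.623, -0.   ,  1.07 ,  2.129]), array([-0.183,  0.097,  2.005, -0.   ,  1.04 ,  2.344])]
-1 [array([-0.399,  0.448,  1.623, -0.   ,  1.07 , -1.013]), array([-0.183,  0.097,  2.005, -0.   ,  1.04 , -0.798])]
use -1 1.0000000000000004
[ 0.678 -0.229  0.169] [-1.162  0.325  0.398] 1.0056033548919319
[ 0.679 -0.228  0.05 ] [-0.027  0.554  0.261] 4.0083
```

View pics/c1.png

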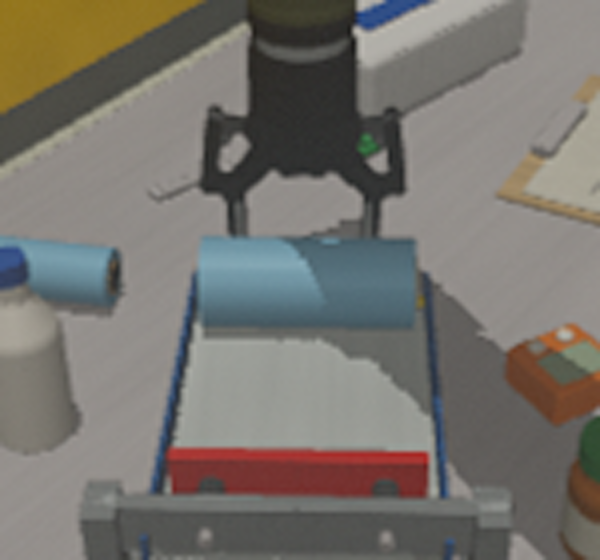

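The fingers stand symmetrically behind the roll (crop x≈237 and 370, roll 200–415) and nothing is disturbed. Now I'll push most of the way.

```bash
python3 - <<'E'
from h import *
from cell import ctrl,kinematics,cams
np.set_printoptions(precision=3,suppress=True)
st=roll0-.065*u; st[2]=.049
ctrl.move_linear(st+up*.014,velocity=.03)
print(ctrl.current_force())
ctrl.move_linear(st+up*.187,velocity=.035,until_force=8)
print(ctrl.current_position(),st+up*.187,ctrl.current_force(),ctrl.current_time_s())
d=snap(cams,"side","side2"); t=snap(cams,"top","top2")
a=cv2.resize(d["frame"][90:230,190:320],None,fx=3,fy=3,interpolation=cv2.INTER_CUBIC)
b=cv2.resize(t["frame"][120:260,210:340],None,fx=3,fy=3,interpolation=cv2.INTER_CUBIC)
cv2.imwrite("pics/c2.png",np.hstack([a,b])[:,:,::-1])
E
```

```text
[-1.562  0.462 -0.14 ]
[ 0.571 -0.075  0.072] [ 0.571 -0.075  0.072] [ 0.17  -1.231  0.212] 9.8583
```

View pics/c2.png

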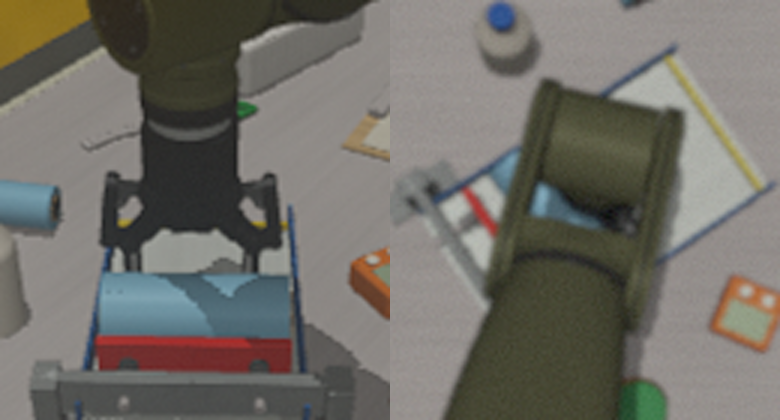

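The roll rode up squarely (side crop x 98–290, rows 273–340), and the bar and bystanders look undisturbed. I'll measure the roll's position and the bar's push-in with sub-pixel edges.

```bash
cat >> h.py <<'E'
def edge(sig,rows,lvl):   # first upward crossing, sub-pixel
    i=np.flatnonzero((sig[:-1]<lvl)&(sig[1:]>=lvl))[0]; return rows[0]+i+(lvl-sig[i])/(sig[i+1]-sig[i])
def barstate(d,cols=range(232,278,2)):   # push-in from top downhill edge of red bar, side view
    f=d["frame"].astype(float); r=f[:,:,0]-f[:,:,1]; out=[]
    for c in cols:
        y=edge(r[188:212,c],[188],25); P=onz(d,(c,y),.088); out.append((P-face0)@u)
    return np.median(out),np.std(out)
def rollstate(d,lo,hi,cols):       # level position of roll centre along u rel. to roll0 (tangent ray)
    from scipy.optimize import brentq
    f=d["frame"].astype(float); b=f[:,:,2]-f[:,:,0]; out=[]
    for c in cols:
        try: y=edge(b[lo:hi,c],[lo],18)
        except IndexError: continue
        o,w=ray(d,(c,y)); n=np.cross(w,v); n/=np.linalg.norm(n); n*=np.sign(n[2])
        # upper tangent: (o - C).n = .032
        g=lambda s:(o-(roll0+up*s))@n-.032
        out.append(brentq(g,-.1,.3))
    return np.median(out),np.std(out),len(out)
E
python3 - <<'E'
from h import *
for k in("side0","side1","side2"):
    d=load(k); print(k,"bar",barstate(d))
print("roll0",rollstate(load("side0"),142,165,range(232,280,3)))
print("roll1",rollstate(load("side1"),142,165,[233,265,267,278,280]))
print("roll2",rollstate(load("side2"),172,195,[225,227,229,245,250,255,280,282]))
E
```

```text
side0 bar (np.float64(-0.0019144493015892607), np.float64(0.0006431419387342123))
side1 bar (np.float64(-0.0020060636227307842), np.float64(0.0006341045785731269))
side2 bar (np.float64(-0.0014912716900804944), np.float64(0.0006763795598651889))
roll0 (np.float64(-0.00024579700196334514), np.float64(0.00079459034799309), 16)
roll1 (np.float64(0.0023297166707399036), np.float64(0.0017238014832514576), 5)
roll2 (np.float64(0.16746507258783433), np.float64(0.001336746629177814), 7)
```

The roll has travelled 167 mm, as planned, with the bar still out. Now I'll go in slowly to just under the target, measure, and correct.

```bash
python3 - <<'E'
from h import *
from cell import ctrl,cams
np.set_printoptions(precision=3,suppress=True)
st=roll0-.065*u; st[2]=.049
p=.187
def meas(tag):
    b=np.mean([barstate(cams.grab_frame("side"))[0] for _ in range(3)])+.00195
    print(tag,round(p,4),"bar mm",round(b*1e3,2),"Fu",round(float(ctrl.current_force()@u),2),ctrl.current_time_s(),flush=True); return b
meas("before")
for s in(.203,.211): 
    p=s; ctrl.move_linear(st+up*p,velocity=.02,until_force=8); b=meas("step")
for _ in range(2):
    if b<.0088 and b>-.003:
        p+=min(.01-b,.006); ctrl.move_linear(st+up*p,velocity=.015,until_force=8); b=meas("corr")
ctrl.wait(.5); print(ctrl.current_force(),ctrl.current_position(),st+up*p)
d=snap(cams,"side","side3"); t=snap(cams,"top","top3")
print(barstate(d))
a=cv2.resize(d["frame"][90:230,190:320],None,fx=3,fy=3,interpolation=cv2.INTER_CUBIC)
b=cv2.resize(t["frame"][120:260,210:340],None,fx=3,fy=3,interpolation=cv2.INTER_CUBIC)
cv2.imwrite("pics/c3.png",np.hstack([a,b])[:,:,::-1])
E
```

```text
before 0.187 bar mm 0.43 Fu -0.07 10.1083
step 0.203 bar mm 0.71 Fu -0.12 11.2167
step 0.211 bar mm 3.31 Fu -1.76 11.9167
corr 0.217 bar mm 9.21 Fu -5.73 12.6167
[ 2.139 -4.207  2.756] [ 0.554 -0.051  0.076] [ 0.553 -0.05   0.076]
(np.float64(0.007264172894897232), np.float64(0.00040588732393446975))
```

View pics/c3.png

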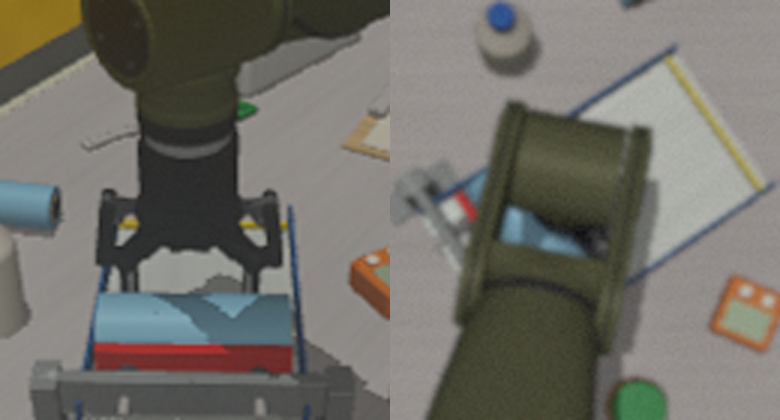

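The side view shows the roll flush and square against the bar, with the fingers behind it and the bystanders unmoved. The bar reads about 9 mm in. I'll cross-check from the roll's position, nudge the last 0.8 mm and verify it is stable.

```bash
python3 - <<'E'
from h import *
from cell import ctrl,cams
C=[224,227,245,250,255,280,282]
print("roll travel",rollstate(load("side3"),172,205,C))
st=roll0-.065*u; st[2]=.049
ctrl.move_linear(st+up*.2178,velocity=.01); ctrl.wait(.5)
for _ in range(3):
    d=cams.grab_frame("side"); print("bar",barstate(d)[0]+.00195,"roll",rollstate(d,172,205,C)[0],ctrl.current_force(),ctrl.current_time_s()); ctrl.wait(.5)
# bar in top view: visible red pixels' downhill edge before/after
for k in("top2","top3"):
    d=load(k);f=cv2.resize(d["frame"],None,fx=4,fy=4,interpolation=cv2.INTER_CUBIC)
    m=cv2.inRange(cv2.cvtColor(f,cv2.COLOR_RGB2HSV),(0,90,60),(10,255,255))[700:780,912:1000]
    ys,xs=np.nonzero(m); P=np.array([onz(d,((x+912+.5)/4-.5,(y+700+.5)/4-.5),.088) for x,y in zip(xs,ys)])-face0
    s=P@u; w=P@v; print(k,len(s),[ (round(q,3),round(float(s[abs(w-q)<.004].min())*1e3,1)) for q in(-.068,-.06,-.052) if (abs(w-q)<.004).any()])
# bystanders: image change in fixed windows between first and present top picture
a,b=load("top0")["frame"],cams.grab_frame("top")["frame"]
for n,(x,y) in dict(bottle=(248,128),timer=(329,224),jar=(292,256)).items():
    A=cv2.cvtColor(a[y-16:y+16,x-16:x+16],6).astype(np.float32);B=cv2.cvtColor(b[y-16:y+16,x-16:x+16],6).astype(np.float32)
    print(n,cv2.phaseCorrelate(A,B))
E
```

```text
roll travel (np.float64(0.19700644744837248), np.float64(0.014177018435379331), 7)
bar 0.009651867517121973 roll 0.19749155970799678 [ 3.57719715 -4.5138      3.56392496] 14.0167
bar 0.009623441911888827 roll 0.19749155970799678 [ 2.33663702 -4.3839122   3.95066632] 14.5667
bar 0.009668711860940706 roll 0.19754195912729217 [ 3.89031696 -4.59333303  3.04276943] 15.1167
top2 776 [(-0.068, -0.8), (-0.06, -1.3), (-0.052, -1.4)]
top3 485 [(-0.068, 8.6), (-0.06, 7.8), (-0.052, 4.5)]
bottle ((0.03626785163233848, 0.030130985063605564), 1.1091341506689787)
timer ((0.08458105980631458, 0.06883442689975006), 1.1716454839333892)
jar ((0.5766040195697855, 0.01351012883515601), 0.751018738374114)
```

```bash
python3 - <<'E'
from h import *
from cell import ctrl,cams,order
n=cams.grab_frame("side")
for k,d in(("0",load("side0")),("now",n)):
    m=cv2.inRange(cv2.cvtColor(d["frame"],cv2.COLOR_RGB2HSV),(50,90,30),(80,255,255)); M=cv2.moments(m[185:215,315:355],True); print(k,M["m10"]/M["m00"],M["m01"]/M["m00"],M["m00"])
print(barstate(n)[0]+.00195,ctrl.current_time_s()); order.finish_job()
E
```

```text
0 21.176258992805757 15.83093525179856 278.0
now 21.70980392156863 15.501960784313725 255.0
0.009646269186171768 15.7167
the job is handed in; nothing more can be done
```

I pushed the film roll up the chute with the open fingers set across it. It now presses on the red stop bar, held there by the fingers, and I handed the job in at about 15.7 s of the 40 s allowed.

- **Stop bar:** the side view puts it about 9.6 mm in, steady over the last 1.7 s. Before the final 0.8 mm nudge, the side view read 9.2 mm and a partly hidden top view about 9.2–9.4 mm. The roll's measured travel of 197.5 mm fits too.
- **Push force:** it was about 5–6 N along the chute, more than the 2.4 N from the spring alone. I put the rest down to the roll's weight and to friction against the bed and fingers. I did not measure that friction separately.
- **Bystanders:** the bottle and timer shifted less than 0.1 pixel.
- **Unsettled check:** the jar read about 0.6 pixel (1–2 mm) of apparent shift in each view, with a weaker match and a smaller visible lid. I think this is the arm's shadow or the arm partly covering it, since the gripper stayed well clear of it, but I did not confirm that.

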